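Switch off and unplug a hollow-cathode lamp

ROBOT

A 6-joint arm with a two-finger parallel gripper is mounted at the origin on a cart in front of the work surface, level with it; the furniture and walls round the work are solid. World frame = base frame: x ahead of the robot, y to its left, z up, the work surface at z = 0. Lengths are in mm, angles in rad, forces in N, time in s.
With the tool pointing down it reaches from about 275 to 1000 mm from the base axis. Payload 8.4 kg.
Tool frame: the origin (TCP) lies between the finger pads; the fingertips stand r.nose_length ahead of it and the grasp point (between the pads) lies 8 mm behind it (r.nose_length is the distance from the TCP to the fingertips, in mm); y points along the fingers, x is the direction in which the jaws open and shut, and the axes are right-handed (so a half turn about y gives the same grasp; the last joint's range is limited). The gripper opens to 85 mm and grips with 20 to 120 N. Pads are 22 mm wide; open, the fingers measure 114 mm over their backs; the gripper's body (76 mm by 85 mm) begins 54 mm behind the grasp point. The pads swing forward as they close: fully open they stand 13 mm farther back than shut.
Start: joints at [-1.303, 0.353, 1.633, -0, 1.155, -0.002], TCP at [166.585, -602.393, 242.281] pointing down, gripper open.
Joint ranges: [-2.63, 2.63], [-0.92, 2.1], [0.06, 2.66], [-1.3, 4.44], [0, 2.69], [-3.02, 3.02]. Speed limits (rad/s): [2.22, 2.22, 2.79, 3.14, 3.14, 3.14].

INTERFACE

Orientations are given as [roll, pitch, yaw] about the fixed x, y, z axes, in that order (R = Rz(yaw) Ry(pitch) Rx(roll)).
In Python, from rig import r, cams, order gives the robot as it stands. The module is installed in compiled form; this text tells all that it offers.
- The arm moves only by the shell command python3 -m crank 'ROWS' [FORCE]. ROWS is JSON, a list of rows, each a list of 7 numbers: the turn, a rotation vector about the tool's x, y, z in degrees, then the shift along the tool's x, y, z in cm, then the opening, from -1 (shut) to 1 (fully open). A call has exactly 10 rows; each row shifts and turns the pose as measured when the row begins, along the tool's axes as they then stand; what a row does not reach is not made up. A row lasts 1/12 s, in which the tool goes at most 41.7 mm and 7.16 degrees, less where a joint would pass 70% of its speed; a pose out of reach is approached as far as the arm can. A call with a gripper value outside its range is refused whole. The fingers move at their own pace and stop on an object; FORCE is the grip in N (left out, the last holds). Time passes only in rows, so rows that do not move let the fingers close, or fill a call up. It gives the time, the measured TCP pose, the force and the opening at its end, in the units of the state.
- r.sense(): the state, without advancing time (a new reading comes with each control period).
- cams.grab_frame(name): name is "scene" or "top" or "wrist"; returns the picture (400x640x3 uint8, blue, green, red); there is no depth.
- cams.camera_info(name): a dict with "intrinsics" (3x3 intrinsics, pixels), "view" (4x4, takes a point from world to camera coordinates); the wrist camera has in their place "hand_eye" (4x4, takes a point from camera to tool coordinates, whose origin is the TCP and whose axes are the tool frame's). Camera axes: x right, y up, looking along -z (the intrinsics and any distortion apply to the point x, -y, -z); pixel columns grow to the right and rows downward; lengths in mm; the calibration is good to about 2 mm. A picture is of the moment at which its call begins: read the wrist's pose just before it. camera_info takes no time and is no camera call.
- order.sign_off(): hands the job in, once; it reports no verdict.
The state is a dict: "clock": time; "qpos": joint angles; "qvel": joint speeds; "joint_efforts": joint torques, N m; "eef_pos": TCP position; "tcp_rot": TCP orientation; "contact_force": force on the tool from outside, world axes, zero at the start; "wrist_torque": the same for the moment, N m; "opening": opening from 0.0 (shut) to 1.0 (fully open).
Only numpy, scipy, OpenCV 4.12 (cv2) and the standard library are available. Lean on these libraries where they do the work, as an engineer would, in place of code of your own. Each camera call takes 0.05 s, during which the arm holds its last target.

TASK

The spectrometer lamp with the green band is warmed up in the console and has to go back in its box. Press the white key in front of its own socket to select it, let go, then press the red stop key; then pull the lamp out of its spring-clipped socket and stand it, plug end down, gently in an empty cell of the brown three-cell lamp box. Press one key at a time, never the other lamp's key, leave the blue-banded lamp plugged in and do not disturb the other things on the bench.

Things in the scene. Friction and masses are not known exactly. Their poses are not given: they have to be found in the camera images.
- console: grey lamp console, fixed, 175x220x300 mm; origin = centre of its footprint, x to its rear, y left, z up. Panel slopes up to the rear at 25 degrees: its outward normal, along which both lamps stand, is (-0.423, 0, 0.906) in this frame. A dust cover stands open on the rear edge, square to the panel, 87 mm behind the lamps' axes, 206 mm tall: no room for an upright gripper at the lamps
- socket_left (a point): centre of the left (+y) socket's mouth, a 22 mm opening in the panel surface; a seated lamp's origin lies 18 mm below it along the normal. Sprung steel clips in front and behind snap into the lamp's groove: pulling it out along the normal takes up to 10 to 18 N over the first 5 mm, then it lets go; the plug is clear after 18 mm. Sockets are 110 mm apart
- socket_right (a point): the same for the right (-y) socket
- lamp_green: lamp with a green band, plugged into one of the two sockets (either); 132 mm long along its z; origin = centre of the plug's foot, z toward the glass end. Along z: black plug 20 mm diameter 0-18 mm; black shell 34 mm diameter with clip groove 18-36; coloured band 34 mm diameter 36-50; glass tube 30 mm diameter 50-132. About 0.11 kg
- lamp_green_grip (a point): on the green-banded lamp's axis, in the glass 95 mm from its foot (77 mm above the panel when seated): a place to grip, 30 mm across
- lamp_blue: lamp with a blue band, plugged into the other socket; stays there; 132 mm long along its z; origin = centre of the plug's foot, z toward the glass end. Along z: black plug 20 mm diameter 0-18 mm; black shell 34 mm diameter with clip groove 18-36; coloured band 34 mm diameter 36-50; glass tube 30 mm diameter 50-132. About 0.11 kg
- lamp_red: lamp with a red band, already standing loosely in the brown box's near (-x) cell; stays there; 132 mm long along its z; origin = centre of the plug's foot, z toward the glass end. Along z: black plug 20 mm diameter 0-18 mm; black shell 34 mm diameter with clip groove 18-36; coloured band 34 mm diameter 36-50; glass tube 30 mm diameter 50-132. About 0.11 kg
- key_left_top (a point): centre of the top of the white square key (18 mm) in front of the left socket; its top stands 10 mm above the panel, 75 mm down the slope from the socket; it is pressed along the panel's normal
- key_right_top (a point): the same for the white key in front of the right socket
- key_stop_top (a point): the same for the red stop key, midway between the white keys (55 mm from each)
- key_left (a joint): travel of the left white key in m: 0 up, 0.005 fully down (4 N); counts as pressed beyond 0.003; springs back
- key_right (a joint): the same for the right white key
- key_stop (a joint): the same for the red stop key
- carton: open brown lamp box, fixed, 170 (x) x 64 (y) x 66 mm high, walls 5 mm, floor 5 mm thick; origin = centre of its underside. Two dividers (57 mm high) make three cells in a row along its x axis, each about 50 x 54 mm, centred at x = -0.055 (holds the red-banded lamp), 0 and +0.055 (both empty)
- calculator: black pocket calculator lying flat at the bench front, 125x70x15 mm, bystander; origin under its centre
- timer: white lab timer, 66x62x21 mm, bystander; origin under its centre

How it is judged (in metres and radians):
On the way, in this order (a step that is already met when the one before it is completed fails the run):
1. the white key in front of the green-banded lamp's socket is pressed, the lamp still in its socket (((distance between lamp_green and socket_left below 0.026 m and value of joint key_left above 0.003 m) or (distance between lamp_green and socket_right below 0.026 m and value of joint key_right above 0.003 m)) and value of joint key_stop below 0.0015 m), for 0.05 s.
2. then, with the white keys up again, the red stop key is pressed, the lamp still in its socket (value of joint key_stop above 0.003 m and value of joint each of key_left, key_right below 0.0015 m and (distance between lamp_green and socket_left below 0.026 m or distance between lamp_green and socket_right below 0.026 m)), for 0.05 s.
3. the green-banded lamp is pulled clear of the socket (distance between lamp_green and socket_left above 0.04 m and distance between lamp_green and socket_right above 0.04 m), for 0.1 s.
At the end, for the whole second after the job is handed in: The green-banded lamp stands at rest, plug end down and leaning less than 17 degrees, on the floor of an empty cell of the brown lamp box; the blue-banded lamp is still plugged in, the red-banded lamp still stands in its cell, and all keys are up (x of lamp_green in the frame of carton between -0.024 and 0.08 m and y of lamp_green in the frame of carton between -0.027 and 0.027 m and height (world z) of lamp_green below 0.014 m and angle between each of lamp_green, lamp_red's own z axis and vertical below 0.3 rad and linear speed of lamp_green below 0.02 m/s and (distance between lamp_blue and socket_left below 0.026 m or distance between lamp_blue and socket_right below 0.026 m) and x of lamp_red in the frame of carton below -0.03 m and z of lamp_red in the frame of carton below 0.014 m and value of joint each of key_left, key_right, key_stop below 0.0015 m); the robot touches nothing.
It fails at once if the other lamp's white key is pressed while the green-banded lamp is in its socket ((distance between lamp_green and socket_left below 0.026 m and value of joint key_right above 0.003 m) or (distance between lamp_green and socket_right below 0.026 m and value of joint key_left above 0.003 m)).
It fails at once if two keys are down at once (value of joint each of key_left, key_stop above 0.003 m or value of joint each of key_right, key_stop above 0.003 m or value of joint each of key_left, key_right above 0.003 m).
It fails at once if the blue-banded lamp is moved more than 8 mm (distance of lamp_blue from where it was at the start of the episode above 0.008 m).
It fails at once if the green-banded lamp is dropped: it moves faster than 0.5 m/s with no finger on it (contact force between the fingers and lamp_green below 0.1 N and linear speed of lamp_green above 0.5 m/s).
It fails at once if the red-banded lamp, the calculator or the timer is moved more than 30 mm (distance of any of calculator, timer, lamp_red from where it was at the start of the episode above 0.03 m).
It also fails if it takes over 51 s, if anything falls off the work surface, if the arm or the gripper's body presses on something with over 40 N, if the wrist force passes 120 N, or if a joint passes its speed limit or range.

## Working session

There is one attempt and no reset: what is moved stays moved. The work goes in short steps, Python scripts to look and compute and a shell command to move; the robot and the scene stay as the last step left them, time stands still between calls to the robot, and variables do not carry over. Pictures are saved under pics/ and viewed, and the job is handed in when it is done.

```bash
mkdir -p pics; python3 - <<'E'
from rig import r,cams
import cv2
s=r.sense();print(s,r.nose_length)
for n in("scene","top","wrist"):
    f=cams.grab_frame(n);cv2.imwrite(f"pics/{n}0.png",f);i=cams.camera_info(n);print(n,i)
E
```

```text
{'clock': 0.0, 'qpos': array([-1.30336872e+00,  3.53618344e-01,  1.63413457e+00,  1.70417715e-05,
        1.15519089e+00, -2.40352148e-03]), 'qvel': array([-0.00068199,  0.00061562, -0.0015641 ,  0.00120758, -0.00040308,
       -0.00020257]), 'joint_efforts': array([-9.43788000e-04, -6.05254769e+01, -3.42060077e+01, -6.49008211e-05,
        9.29686474e-03,  7.47229265e-07]), 'eef_pos': array([ 166.48764425, -601.94382781,  241.58009359]), 'tcp_rot': array([-1.57077750e+00,  1.35110739e-03, -1.30097207e+00]), 'contact_force': array([-0.2781984 ,  0.02900455,  0.08178851]), 'wrist_torque': array([-0.01560771,  0.04300199,  0.02032279]), 'opening': 1.0012338671126535} 11.0
scene {'intrinsics': array([[401.62160569,   0.        , 320.74353417],
       [  0.        , 401.62160569, 203.2974119 ],
       [  0.        ,   0.        ,   1.        ]]), 'view': array([[-7.35569105e-01, -6.77184287e-01, -1.89613676e-02,
         4.48877037e+02],
       [ 4.36470281e-01, -4.95135892e-01,  7.51221766e-01,
        -1.99123568e+02],
       [-5.18104030e-01,  5.44299449e-01,  6.59777481e-01,
        
[... 458 characters left out ...]
      [-1.65547056e-01,  1.44923757e-02,  9.86095403e-01,
        -8.84412019e+02],
       [ 0.00000000e+00,  0.00000000e+00,  0.00000000e+00,
         1.00000000e+00]])}
wrist {'intrinsics': array([[276.06665715,   0.        , 320.17089344],
       [  0.        , 276.06665715, 198.15887204],
       [  0.        ,   0.        ,   1.        ]]), 'hand_eye': array([[ 9.99999479e-01,  8.48002924e-04, -5.69058123e-04,
        -2.75709914e-02],
       [-8.14303264e-04,  3.25821640e-01, -9.45430905e-01,
        -1.32113934e+02],
       [-6.16316721e-04,  9.45430875e-01,  3.25822161e-01,
         8.38663978e+01],
       [ 0.00000000e+00,  0.00000000e+00,  0.00000000e+00,
         1.00000000e+00]])}
```

View pics/scene0.png

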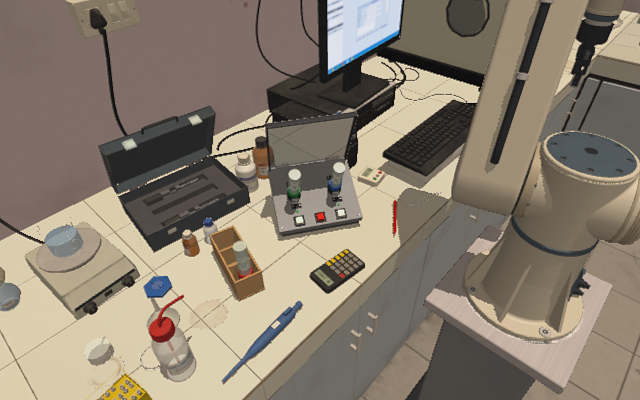

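View pics/top0.png

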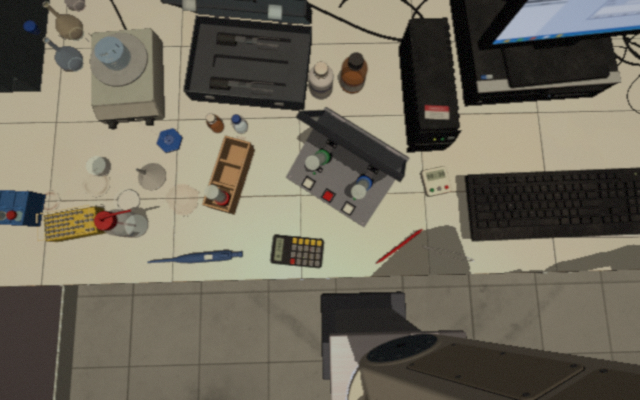

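View pics/wrist0.png

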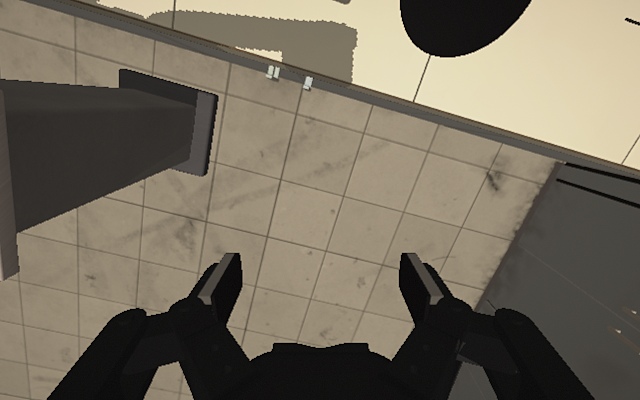

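```bash
python3 - <<'E'
import cv2
a=cv2.imread('pics/top0.png');b=cv2.imread('pics/scene0.png')
cv2.imwrite('pics/z1.png',cv2.resize(a[100:230,280:420],None,fx=5,fy=5,interpolation=cv2.INTER_CUBIC)[:600])
cv2.imwrite('pics/z2.png',cv2.resize(b[105:240,260:370],None,fx=5,fy=5,interpolation=cv2.INTER_CUBIC)[:600] if 0 else cv2.resize(b[105:240,260:370],None,fx=4.4,fy=4.4,interpolation=cv2.INTER_CUBIC))
c=cv2.resize(a[130:220,195:260],None,fx=6,fy=6,interpolation=cv2.INTER_CUBIC);d=cv2.resize(b[220:305,205:270],None,fx=6,fy=6,interpolation=cv2.INTER_CUBIC)
import numpy as np
d=np.vstack([d,np.zeros((30,390,3),np.uint8)]);cv2.imwrite('pics/z3.png',np.hstack([c,d]))
E
```

```text
(no output)
```

View pics/z1.png

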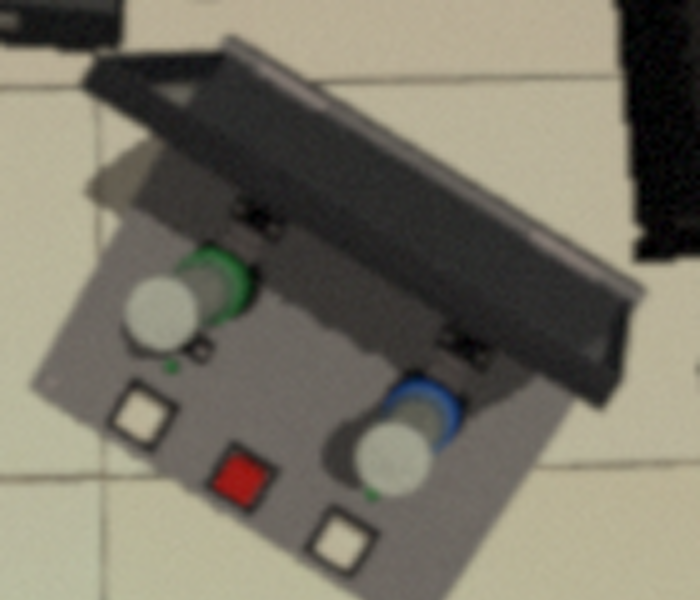

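View pics/z2.png

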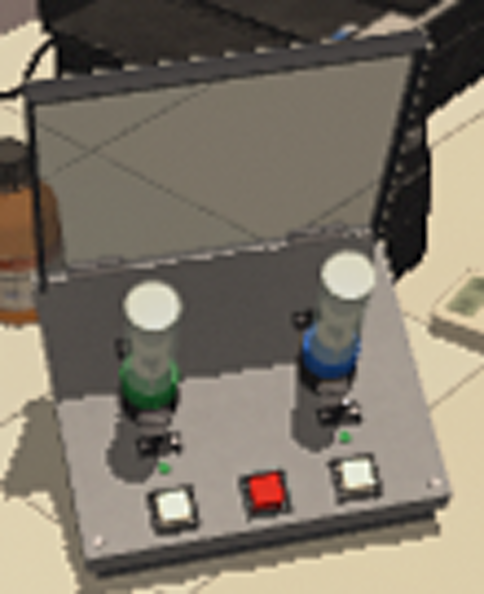

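View pics/z3.png

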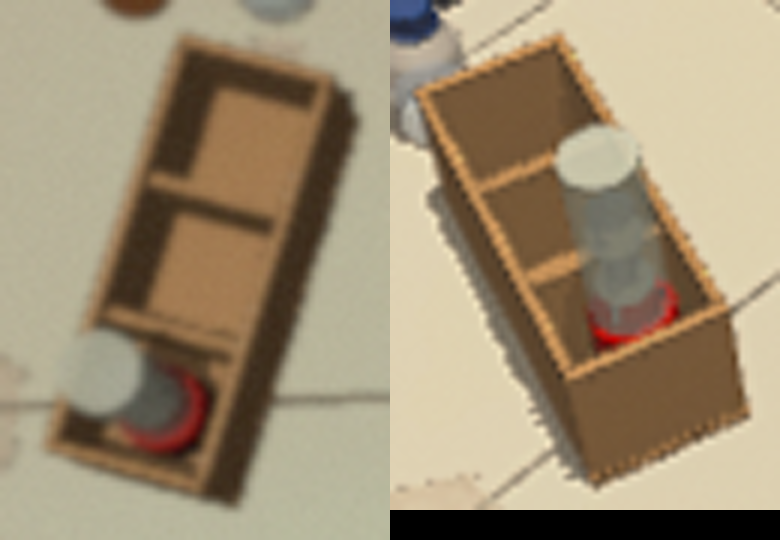

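```bash
cat > h.py <<'E'
import numpy as np, cv2
from rig import r,cams
from scipy.optimize import least_squares
from scipy.spatial.transform import Rotation as Ro
def proj(n,P,info=None):
    i=info or cams.camera_info(n); P=np.atleast_2d(P)
    c=P@i['view'][:3,:3].T+i['view'][:3,3]
    K=i['intrinsics']; q=np.c_[c[:,0],-c[:,1],-c[:,2]]@K.T
    return q[:,:2]/q[:,2:]
def unz(p,off,s): return np.array(off)+(np.array(p,float)+.5)/s-.5
E
cat > fit.py <<'E'
from h import *
I={n:cams.camera_info(n) for n in('top','scene')}
# order keyL stop keyR lampG lampB
T=unz([(143,415),(242,478),(341,541),(162,313),(393,458)],(280,100),5)
S=unz([(174,507),(266,491),(355,475),(153,306),(348,275)],(260,105),4.4)
n=np.array([-.4226,0,.9063]);u=np.array([.9063,0,.4226]);v=np.array([0,1,0])
loc=np.array([55*v,0*v,-55*v,55*v+75*u+104*n,-55*v+75*u+104*n])
def f(p):
    W=loc@Ro.from_euler('z',p[3]).as_matrix().T+p[:3]
    return np.r_[(proj('top',W,I['top'])-T).ravel(),(proj('scene',W,I['scene'])-S).ravel()]
s=least_squares(f,[500,150,60,-.5]);p=s.x;print('stop key',p,s.fun.round(1))
R=Ro.from_euler('z',p[3]).as_matrix();W=loc@R.T+p[:3];print(W.round(1));print('n',R@n,'u',R@u)
print('sockets',[(R@(sg*55*v+75*u-10*n)+p[:3]).round(1) for sg in(1,-1)])
Tb=unz([(182,37),(333,77),(47,445),(205,487)],(195,130),6)
Sb=unz([(28,92),(172,37),(180,375),(335,303)],(205,220),6)
lb=np.array([[85,32,66],[85,-32,66],[-85,32,66],[-85,-32,66.]])
def g(p):
    W=lb@Ro.from_euler('z',p[3]).as_matrix().T+p[:3]
    return np.r_[(proj('top',W,I['top'])-Tb).ravel(),(proj('scene',W,I['scene'])-Sb).ravel()]
s=least_squares(g,[500,500,0,0]);print('box',s.x,s.fun.round(1))
print(Ro.from_euler('z',s.x[3]).apply([[0,0,0],[55,0,0],[-55,0,0]])+s.x[:3])
print(proj('top',s.x[:3]))
E
python3 fit.py
```

```text
stop key [468.07425045 156.76428857  53.39807389  -0.59338649] [-0.4  0.4 -0.2  0.5  0.2  0.6  0.5 -0.3  0.7 -0.2 -0.5 -0.2 -0.3 -0.3
  0.1 -0.3 -0.5  0.4 -0.2  0.4]
[[498.8 202.4  53.4]
 [468.1 156.8  53.4]
 [437.3 111.2  53.4]
 [518.7 188.9 179.3]
 [457.2  97.7 179.3]]
n [-0.35035729  0.236306    0.9063    ] u [ 0.75136965 -0.5067774   0.4226    ]
sockets [array([558.7, 162. ,  76. ]), array([497.2,  70.8,  76. ])]
box [ 5.25263488e+02  3.87242709e+02 -5.56859572e-02 -2.91659666e-01] [-0.  -1.2  1.1 -0.8 -0.4  0.5  0.3  1.  -1.1 -0.3 -0.1 -0.9 -0.4  1.1
  1.1  0.8]
[[ 5.25263488e+02  3.87242709e+02 -5.56859572e-02]
 [ 5.77940727e+02  3.71427888e+02 -5.56859572e-02]
 [ 4.72586250e+02  4.03057530e+02 -5.56859572e-02]]
[[233.18383242 178.02611939]]
```

```bash
cat >> h.py <<'E'
def pose():
    s=r.sense(); return Ro.from_euler('xyz',s['tcp_rot']),np.array(s['eef_pos']),s
def plan(Rt,pt,N,grip=1):
    R0,p0,s=pose(); pt=np.array(pt,float)
    rv=(R0.inv()*Rt).as_rotvec(degrees=True)
    print('dist',np.linalg.norm(pt-p0).round(1),'ang',np.linalg.norm(rv).round(2),'rv',rv.round(2),'tool d mm',R0.inv().apply(pt-p0).round(1))
    R=R0; st=Ro.from_rotvec(rv/N,degrees=True)
    for k in range(N):
        d=R.inv().apply((pt-p0)/N)/10
        print([*[float(x) for x in (rv/N).round(1)],*[float(x) for x in d.round(2)],grip],end=',' if (k+1)%10 else '\n')
        R=R*st
    print()
def tool(yaw,tilt=25):  # console-aligned tool, y=-n, x=+v, z=-u
    t=np.radians(tilt)
    n=np.array([-np.sin(t),0,np.cos(t)]);u=np.array([np.cos(t),0,np.sin(t)]);v=np.array([0,1,0])
    return Ro.from_euler('z',yaw)*Ro.from_matrix(np.c_[v,-n,-u])
YAW=-.5934
E
python3 - <<'E'
from h import *
t=tool(YAW)
plan(t,np.array([468,156.8,53.4])+250*np.array([-.35,.236,.906]),30,-1)
R0,p0,s=pose();print(R0.as_matrix().round(2))
E
```

```text
dist 846.3 ang 131.8 rv [ -13.14 -128.03  -28.42] tool d mm [-731.3  -37.4  424.3]
[-0.4, -4.3, -0.9, -2.44, -0.12, 1.41, -1],[-0.4, -4.3, -0.9, -2.32, -0.18, 1.59, -1],[-0.4, -4.3, -0.9, -2.2, -0.23, 1.76, -1],[-0.4, -4.3, -0.9, -2.05, -0.27, 1.91, -1],[-0.4, -4.3, -0.9, -1.9, -0.32, 2.06, -1],[-0.4, -4.3, -0.9, -1.74, -0.37, 2.19, -1],[-0.4, -4.3, -0.9, -1.56, -0.41, 2.31, -1],[-0.4, -4.3, -0.9, -1.38, -0.46, 2.42, -1],[-0.4, -4.3, -0.9, -1.19, -0.5, 2.51, -1],[-0.4, -4.3, -0.9, -0.99, -0.53, 2.59, -1]
[-0.4, -4.3, -0.9, -0.79, -0.57, 2.65, -1],[-0.4, -4.3, -0.9, -0.58, -0.6, 2.7, -1],[-0.4, -4.3, -0.9, -0.36, -0.63, 2.73, -1],[-0.4, -4.3, -0.9, -0.15, -0.65, 2.74, -1],[-0.4, -4.3, -0.9, 0.07, -0.68, 2.74, -1],[-0.4, -4.3, -0.9, 0.28, -0.69, 2.72, -1],[-0.4, -4.3, -0.9, 0.49, -0.71, 2.69, -1],[-0.4, -4.3, -0.9, 0.7, -0.72, 2.64, -1],[-0.4, -4.3, -0.9, 0.91, -0.72, 2.57, -1],[-0.4, -4.3, -0.9, 1.11, -0.73, 2.49, -1]
[-0.4, -4.3, -0.9, 1.3, -0.73, 2.39, -1],[-0.4, -4.3, -0.9, 1.49, -0.72, 2.28, -1],[-0.4, -4.3, -0.9, 1.67, -0.71, 2.16, -1],[-0.4, -4.3, -0.9, 1.83, -0.7, 2.03, -1],[-0.4, -4.3, -0.9, 1.99, -0.68, 1.88, -1],[-0.4, -4.3, -0.9, 2.14, -0.66, 1.72, -1],[-0.4, -4.3, -0.9, 2.27, -0.64, 1.55, -1],[-0.4, -4.3, -0.9, 2.39, -0.61, 1.37, -1],[-0.4, -4.3, -0.9, 2.49, -0.58, 1.18, -1],[-0.4, -4.3, -0.9, 2.58, -0.55, 0.99, -1]

[[ 0.27 -0.    0.96]
 [-0.96  0.    0.27]
 [-0.   -1.   -0.  ]]
```

```bash
python3 -m crank '[[0,-4.5,0,-0.6,-0.4,3.6,-1],[0,-4.5,0,-0.6,-0.4,3.6,-1],[0,-4.5,0,-0.6,-0.4,3.6,-1],[0,-4.5,0,-0.6,-0.4,3.6,-1],[0,-4.5,0,-0.6,-0.4,3.6,-1],[0,-4.5,0,-0.6,-0.4,3.6,-1],[0,-4.5,0,-0.6,-0.4,3.6,-1],[0,-4.5,0,-0.6,-0.4,3.6,-1],[0,-4.5,0,-0.6,-0.4,3.6,-1],[0,-4.5,0,-0.6,-0.4,3.6,-1]]' 30
python3 - <<'E'
from h import *
plan(tool(YAW),np.array([468,156.8,53.4])+250*np.array([-.35,.236,.906]),20,-1)
E
```

```text
clock: 0.98
eef_pos: [420.1, -342.0, 279.2]
tcp_rot: [-1.57, 0.004, -0.491]
contact_force: [0.8, -0.1, -0.7]
opening: 0.002
dist 559.2 ang 87.19 rv [-20.54 -82.7  -18.49] tool d mm [-298.1    1.1  473.2]
[-1.0, -4.1, -0.9, -1.49, 0.01, 2.37, -1],[-1.0, -4.1, -0.9, -1.32, -0.06, 2.47, -1],[-1.0, -4.1, -0.9, -1.13, -0.13, 2.55, -1],[-1.0, -4.1, -0.9, -0.94, -0.19, 2.63, -1],[-1.0, -4.1, -0.9, -0.75, -0.25, 2.68, -1],[-1.0, -4.1, -0.9, -0.55, -0.31, 2.72, -1],[-1.0, -4.1, -0.9, -0.35, -0.37, 2.75, -1],[-1.0, -4.1, -0.9, -0.14, -0.42, 2.76, -1],[-1.0, -4.1, -0.9, 0.07, -0.47, 2.76, -1],[-1.0, -4.1, -0.9, 0.27, -0.52, 2.73, -1]
[-1.0, -4.1, -0.9, 0.48, -0.56, 2.7, -1],[-1.0, -4.1, -0.9, 0.68, -0.6, 2.65, -1],[-1.0, -4.1, -0.9, 0.88, -0.63, 2.58, -1],[-1.0, -4.1, -0.9, 1.07, -0.66, 2.5, -1],[-1.0, -4.1, -0.9, 1.26, -0.69, 2.4, -1],[-1.0, -4.1, -0.9, 1.44, -0.71, 2.29, -1],[-1.0, -4.1, -0.9, 1.61, -0.72, 2.17, -1],[-1.0, -4.1, -0.9, 1.78, -0.73, 2.03, -1],[-1.0, -4.1, -0.9, 1.93, -0.74, 1.89, -1],[-1.0, -4.1, -0.9, 2.07, -0.74, 1.73, -1]
```

Tracks well; continuing.

```bash
python3 -m crank '[[-1,-4.1,-0.9,-1.5,0,2.4,-1],[-1,-4.1,-0.9,-1.3,-0.1,2.5,-1],[-1,-4.1,-0.9,-1.1,-0.1,2.6,-1],[-1,-4.1,-0.9,-0.9,-0.2,2.6,-1],[-1,-4.1,-0.9,-0.8,-0.3,2.7,-1],[-1,-4.1,-0.9,-0.6,-0.3,2.7,-1],[-1,-4.1,-0.9,-0.4,-0.4,2.8,-1],[-1,-4.1,-0.9,-0.1,-0.4,2.8,-1],[-1,-4.1,-0.9,0.1,-0.5,2.8,-1],[-1,-4.1,-0.9,0.3,-0.5,2.7,-1]]'
python3 -m crank '[[-1,-4.1,-0.9,0.5,-0.6,2.7,-1],[-1,-4.1,-0.9,0.7,-0.6,2.6,-1],[-1,-4.1,-0.9,0.9,-0.6,2.6,-1],[-1,-4.1,-0.9,1.1,-0.7,2.5,-1],[-1,-4.1,-0.9,1.3,-0.7,2.4,-1],[-1,-4.1,-0.9,1.4,-0.7,2.3,-1],[-1,-4.1,-0.9,1.6,-0.7,2.2,-1],[-1,-4.1,-0.9,1.8,-0.7,2,-1],[-1,-4.1,-0.9,1.9,-0.7,1.9,-1],[-1,-4.1,-0.9,2.1,-0.7,1.7,-1]]'
python3 - <<'E'
from h import *
plan(tool(YAW),np.array([468,156.8,53.4])+250*np.array([-.35,.236,.906]),10,-1)
R0,p0,s=pose();print(R0.as_matrix().round(3),p0,s['qpos'])
f=cams.grab_frame('wrist');cv2.imwrite('pics/w1.png',f)
np.savez('w1.npz',R=R0.as_matrix(),p=p0)
E
```

```text
clock: 1.82
eef_pos: [396.7, -47.9, 280.1]
tcp_rot: [-1.791, -0.085, 0.275]
contact_force: [1.1, -0.9, 0.2]
opening: 0.002
clock: 2.65
eef_pos: [360.1, 243.9, 279.9]
tcp_rot: [-2.019, 0.002, 1.041]
contact_force: [0.7, 0.6, -0.2]
opening: 0.001
dist 34.8 ang 3.71 rv [0.69 3.33 1.47] tool d mm [-13.9  13.8 -28.7]
[0.1, 0.3, 0.1, -0.14, 0.14, -0.29, -1],[0.1, 0.3, 0.1, -0.14, 0.14, -0.29, -1],[0.1, 0.3, 0.1, -0.14, 0.14, -0.29, -1],[0.1, 0.3, 0.1, -0.13, 0.14, -0.29, -1],[0.1, 0.3, 0.1, -0.13, 0.14, -0.29, -1],[0.1, 0.3, 0.1, -0.13, 0.14, -0.29, -1],[0.1, 0.3, 0.1, -0.13, 0.14, -0.29, -1],[0.1, 0.3, 0.1, -0.13, 0.14, -0.29, -1],[0.1, 0.3, 0.1, -0.12, 0.14, -0.29, -1],[0.1, 0.3, 0.1, -0.12, 0.14, -0.3, -1]

[[ 0.505  0.373 -0.778]
 [ 0.863 -0.22   0.455]
 [-0.002 -0.901 -0.433]] [360.08268999 243.92069491 279.89430192] [ 0.92650619 -0.02469776  2.0827185  -0.50796412  1.08788718  0.1260931 ]
```

View pics/w1.png

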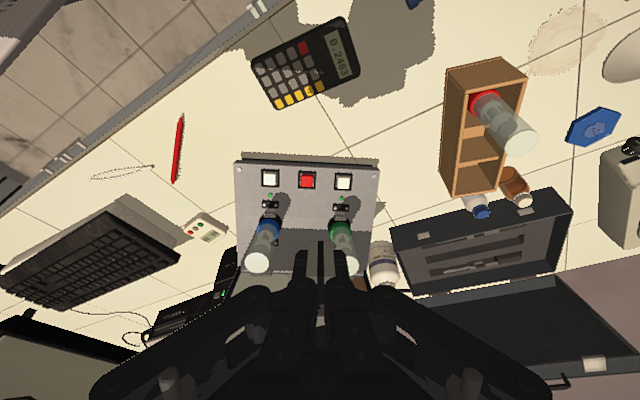

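```bash
python3 - <<'E'
from h import *
n=np.array([-.35,.236,.906])
plan(tool(YAW),np.array([498.8,202.4,53.4])+81*n,10,-1)
# verify with wrist view
d=np.load('w1.npz');i=cams.camera_info('wrist');H=np.eye(4);H[:3,:3]=d['R'];H[:3,3]=d['p']
info={'intrinsics':i['intrinsics'],'view':np.linalg.inv(H@i['hand_eye'])}
print(proj('',[[498.8,202.4,53.4],[468.1,156.8,53.4],[437.3,111.2,53.4],[518.7,188.9,179.3],[457.2,97.7,179.3]],info))
E
```

```text
dist 190.5 ang 4.1 rv [0.66 3.65 1.73] tool d mm [ 31.9 185.1 -32. ]
[0.1, 0.4, 0.2, 0.32, 1.85, -0.32, -1],[0.1, 0.4, 0.2, 0.33, 1.85, -0.32, -1],[0.1, 0.4, 0.2, 0.33, 1.85, -0.32, -1],[0.1, 0.4, 0.2, 0.34, 1.85, -0.32, -1],[0.1, 0.4, 0.2, 0.35, 1.85, -0.32, -1],[0.1, 0.4, 0.2, 0.36, 1.84, -0.32, -1],[0.1, 0.4, 0.2, 0.36, 1.84, -0.32, -1],[0.1, 0.4, 0.2, 0.37, 1.84, -0.32, -1],[0.1, 0.4, 0.2, 0.38, 1.84, -0.32, -1],[0.1, 0.4, 0.2, 0.39, 1.84, -0.32, -1]

[[343.69675516 182.68239809]
 [306.86649279 180.90022493]
 [269.57762451 179.05345089]
 [347.20001579 265.26161924]
 [257.05967718 261.99814165]]
```

```bash
python3 -m crank '[[0.1,0.4,0.2,0.3,1.9,-0.3,-1],[0.1,0.4,0.2,0.3,1.9,-0.3,-1],[0.1,0.4,0.2,0.3,1.9,-0.3,-1],[0.1,0.4,0.2,0.3,1.9,-0.3,-1],[0.1,0.4,0.2,0.4,1.9,-0.3,-1],[0.1,0.4,0.2,0.4,1.9,-0.3,-1],[0.1,0.4,0.2,0.4,1.9,-0.3,-1],[0.1,0.4,0.2,0.4,1.8,-0.3,-1],[0,0.3,0.1,0.4,1.5,-0.3,-1],[0,0,0,0,0,0,-1]]'
python3 - <<'E'
from h import *
n=np.array([-.35,.236,.906])
plan(tool(YAW),np.array([498.8,202.4,53.4])+41*n,1,-1)
R0,p0,s=pose();print(p0,s['qvel'].round(3))
f=cams.grab_frame('wrist');cv2.imwrite('pics/w2.png',f)
R=tool(YAW).as_matrix();S=np.array([468.1,156.8,53.4])
d=dict(R=R0.as_matrix(),p=p0);i=cams.camera_info('wrist');H=np.eye(4);H[:3,:3]=d['R'];H[:3,3]=d['p']
info={'intrinsics':i['intrinsics'],'view':np.linalg.inv(H@i['hand_eye'])}
print(proj('',[[498.8,202.4,53.4],[468.1,156.8,53.4],[437.3,111.2,53.4],[518.7,188.9,179.3],[457.2,97.7,179.3],p0+11*R0.as_matrix()[:,1]],info).round(1))
E
```

```text
clock: 3.53
eef_pos: [460.5, 231.1, 134.8]
tcp_rot: [-2.001, -0.002, 0.988]
contact_force: [-0.7, -0.7, -0.7]
opening: -0.001
dist 53.8 ang 0.71 rv [-0.34  0.5   0.37] tool d mm [-2.8 53.  -9.3]
[-0.3, 0.5, 0.4, -0.28, 5.3, -0.93, -1],
[460.46180272 231.12111971 134.81193223] [ 0.006 -0.016  0.007  0.024  0.031 -0.015]
[[317.  214.6]
 [254.8 214.3]
 [192.2 213.9]
 [315.5 391.6]
 [135.6 391.5]
 [320.5 253.5]]
```

View pics/w2.png

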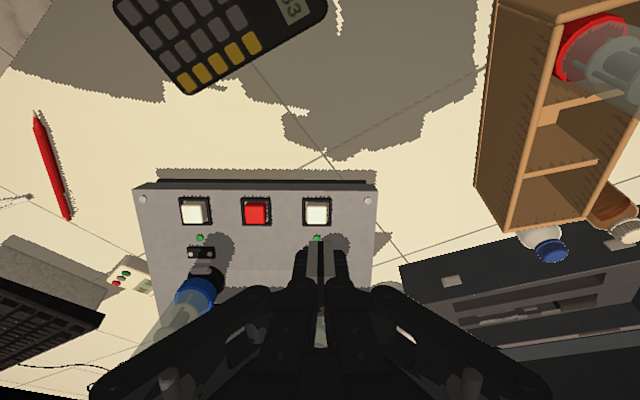

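```bash
python3 -m crank '[[0,0,0,0,0.9,-0.1,-1],[0,0.1,0,0,0.9,-0.1,-1],[0,0.1,0,0,0.9,-0.1,-1],[0,0.1,0,-0.1,0.9,-0.1,-1],[0,0.1,0,-0.1,0.9,-0.1,-1],[0,0.1,0,-0.1,0.9,-0.1,-1],[0,0,0,0,0.9,-0.1,-1],[0,0,0,0,0.9,0,-1],[0,0,0,0,0.5,0,-1],[0,0,0,0,0,0,-1]]'
python3 - <<'E'
from h import *
n=np.array([-.35,.236,.906])
plan(tool(YAW),np.array([498.8,202.4,53.4])+11*n,1,-1)
f=cams.grab_frame('wrist');cv2.imwrite('pics/w3.png',cv2.resize(f[120:300,180:460],None,fx=2.8,fy=2.8))
E
```

```text
clock: 4.42
eef_pos: [492.8, 206.1, 64.1]
tcp_rot: [-2.002, -0.009, 0.981]
contact_force: [-0.1, 0.1, 0.2]
opening: 0.004
dist 2.5 ang 0.64 rv [-0.32 -0.04  0.55] tool d mm [ 0.3  1.7 -1.8]
[-0.3, -0.0, 0.6, 0.03, 0.17, -0.18, -1],
```

View pics/w3.png

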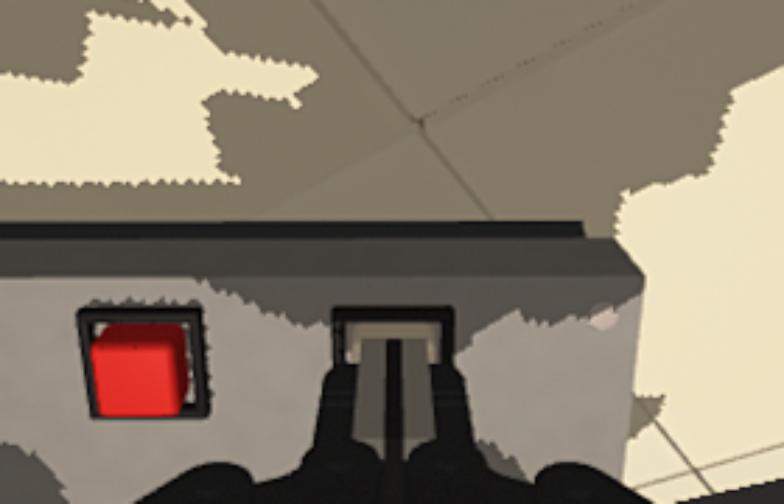

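```bash
python3 -m crank '[[0,0,0,0,0.25,0,-1],[0,0,0,0,0.2,0,-1],[0,0,0,0,0.15,0,-1],[0,0,0,0,0.15,0,-1],[0,0,0,0,0.1,0,-1],[0,0,0,0,0,0,-1],[0,0,0,0,0,0,-1],[0,0,0,0,0,0,-1],[0,0,0,0,0,0,-1],[0,0,0,0,0,0,-1]]'
python3 - <<'E'
from h import *
n=np.array([-.35,.236,.906])
plan(tool(YAW),np.array([498.8,202.4,53.4])+11*n,1,-1)
print(r.sense()['contact_force'])
E
```

```text
clock: 5.3
eef_pos: [495.0, 204.9, 59.2]
tcp_rot: [-2.004, -0.011, 0.98]
contact_force: [-2.9, -0.1, 2.6]
opening: 0.001
dist 4.2 ang 0.69 rv [-0.2  -0.11  0.65] tool d mm [ 0.1 -3.8 -1.7]
[-0.2, -0.1, 0.7, 0.01, -0.38, -0.17, -1],
[-2.92368724 -0.1325633   2.62666416]
```

```bash
python3 -m crank '[[0,0,0,0,0.15,0,-1],[0,0,0,0,0.15,0,-1],[0,0,0,0,0.15,0,-1],[0,0,0,0,0.1,0,-1],[0,0,0,0,0,0,-1],[0,0,0,0,0,0,-1],[0,0,0,0,0,0,-1],[0,0,0,0,0,0,-1],[0,0,0,0,0,0,-1],[0,0,0,0,0,0,-1]]'
python3 - <<'E'
from h import *
n=np.array([-.35,.236,.906])
plan(tool(YAW),np.array([498.8,202.4,53.4])+11*n,1,-1)
s=r.sense();print(s['contact_force'],s['contact_force']@n)
f=cams.grab_frame('wrist');cv2.imwrite('pics/w4.png',cv2.resize(f[120:300,180:460],None,fx=2.8,fy=2.8))
E
```

```text
clock: 6.13
eef_pos: [495.3, 204.8, 58.4]
tcp_rot: [-2.006, -0.014, 0.978]
contact_force: [-3.0, -0.7, 2.5]
opening: 0.0
dist 5.0 ang 0.83 rv [-0.06 -0.3   0.77] tool d mm [ 0.  -4.7 -1.7]
[-0.1, -0.3, 0.8, 0.0, -0.47, -0.17, -1],
[-2.98552096 -0.7455598   2.4938606 ] 3.128417925323701
```

View pics/w4.png

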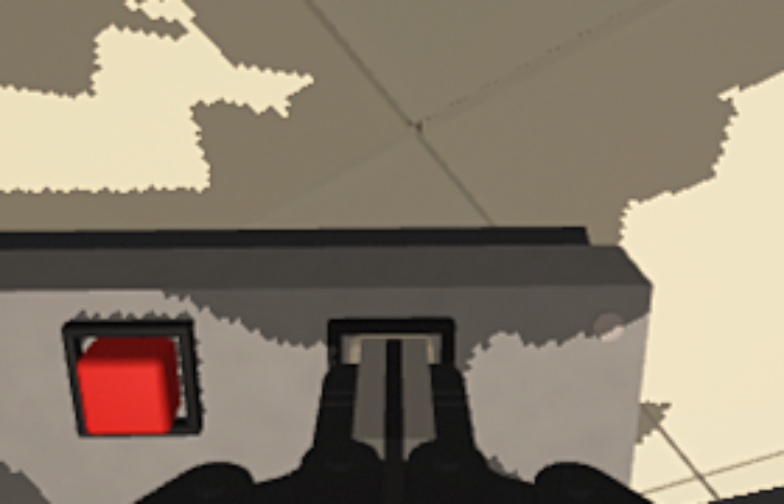

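```bash
python3 -m crank '[[0,0,0,0,0.2,0,-1],[0,0,0,0,0.3,0,-1],[0,0,0,0,0.3,0,-1],[0,0,0,0,0.3,0,-1],[0,0,0,0,0.3,0,-1],[0,0,0,0,0.3,0,-1],[0,0,0,0,0.3,0,-1],[0,0,0,0,0.3,0,-1],[0,0,0,0,0.3,0,-1],[0,0,0,0,0.3,0,-1]]'
python3 - <<'E'
from h import *
n=np.array([-.35,.236,.906])
plan(tool(YAW),np.array([498.8,202.4,53.4])+11*n,1,-1)
s=r.sense();print(s['contact_force'],s['contact_force']@n)
E
```

```text
clock: 7.02
eef_pos: [496.1, 204.5, 56.8]
tcp_rot: [-2.019, -0.032, 0.969]
contact_force: [-42.2, 10.6, 62.2]
opening: -0.002
dist 6.7 ang 2.0 rv [ 0.71 -1.2   1.43] tool d mm [ 0.  -6.5 -1.8]
[0.7, -1.2, 1.4, 0.0, -0.65, -0.18, -1],
[-42.16239346  10.56437743  62.24667055] 73.64551429850697
```

```bash
python3 -m crank '[[0,0,0,0,-1,0,-1],[0,0,0,0,-1.5,0,-1],[0,0,0,0,-1.5,0,-1],[0,0,0,0,0,0,-1],[0,-0.5,0.5,-1,0,0,-1],[0.3,-0.5,0.5,-1,0,0,-1],[0.3,0,0.5,-1,0,0,-1],[0.2,0,0,-1,0,0,-1],[0,0,0,-1,0,0,-1],[0,0,0,0,0,0,-1]]'
python3 - <<'E'
from h import *
n=np.array([-.35,.236,.906])
plan(tool(YAW),np.array([468.1,156.8,53.4])+11*n,1,-1)
s=r.sense();print(s['contact_force'],s['contact_force']@n)
f=cams.grab_frame('wrist');cv2.imwrite('pics/w5.png',cv2.resize(f[120:300,180:460],None,fx=2.8,fy=2.8))
E
```

```text
clock: 7.85
eef_pos: [449.5, 168.3, 92.1]
tcp_rot: [-2.004, 0.002, 0.976]
contact_force: [-0.8, -0.5, -0.1]
opening: 0.002
dist 33.5 ang 0.25 rv [-0.21 -0.01 -0.14] tool d mm [ 1.  33.3 -3.6]
[-0.2, -0.0, -0.1, 0.1, 3.33, -0.36, -1],
[-0.75594853 -0.48877636 -0.12540257] 0.03561603797676188
```

View pics/w5.png

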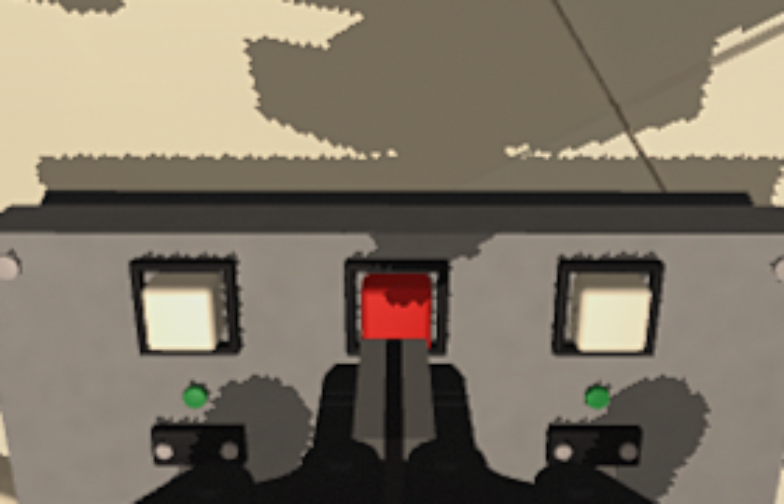

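```bash
python3 -m crank '[[0,0,0,0,0.8,-0.1,-1],[0,0,0,0,0.8,-0.1,-1],[0,0,0,0,0.8,0,-1],[0,0,0,0,0.6,0,-1],[0,0,0,0,0.3,0,-1],[0,0,0,0,0.25,0,-1],[0,0,0,0,0.25,0,-1],[0,0,0,0,0.25,0,-1],[0,0,0,0,0.25,0,-1],[0,0,0,0,0.25,0,-1]]'
python3 - <<'E'
from h import *
n=np.array([-.35,.236,.906])
plan(tool(YAW),np.array([468.1,156.8,53.4])+11*n,1,-1)
s=r.sense();print(s['contact_force'],s['contact_force']@n)
E
```

```text
clock: 8.73
eef_pos: [467.3, 159.6, 57.3]
tcp_rot: [-2.011, -0.008, 0.972]
contact_force: [-40.7, 11.4, 65.1]
opening: 0.004
dist 6.8 ang 0.58 rv [ 0.2  -0.46  0.29] tool d mm [-1.9 -6.5 -0.4]
[0.2, -0.5, 0.3, -0.19, -0.65, -0.04, -1],
[-40.71635933  11.36645361  65.05216337] 75.8704688348393
```

```bash
python3 -m crank '[[0,0,0,0,-1,0,-1],[0,-0.4,0.2,0,-1.6,0,-1],[0,0,0,0,-1.6,0,-1],[0,0,0,0,-1.6,0,0],[0,0,0,0,-1.6,0,0.4],[0,0,0,0,-1.6,0,0.4],[0,0,0,0,-1.6,0,0.4],[0,0,0,0,-1.6,0,0.4],[0,0,0,0,-1.6,0,0.4],[0,0,0,0,0,0,0.4]]'
python3 - <<'E'
from h import *
n=np.array([-.35,.236,.906])
plan(tool(YAW),np.array([558.7,162,76])+150*n,10,.4)
R0,p0,s=pose();print(p0,s['contact_force'],s['opening'])
f=cams.grab_frame('wrist');cv2.imwrite('pics/w6.png',f)
i=cams.camera_info('wrist');H=np.eye(4);H[:3,:3]=R0.as_matrix();H[:3,3]=p0
info={'intrinsics':i['intrinsics'],'view':np.linalg.inv(H@i['hand_eye'])}
print(proj('',[[498.8,202.4,53.4],[468.1,156.8,53.4],[437.3,111.2,53.4],[518.7,188.9,179.3],[457.2,97.7,179.3]],info).round(1))
E
```

```text
clock: 9.57
eef_pos: [415.2, 195.4, 187.6]
tcp_rot: [-2.01, -0.003, 0.98]
contact_force: [0.7, -0.5, -0.4]
opening: 0.7
dist 94.2 ang 0.26 rv [0.15 0.08 0.2 ] tool d mm [ 52.4   9.8 -77.7]
[0.0, 0.0, 0.0, 0.52, 0.1, -0.78, 0.4],[0.0, 0.0, 0.0, 0.52, 0.1, -0.78, 0.4],[0.0, 0.0, 0.0, 0.52, 0.1, -0.78, 0.4],[0.0, 0.0, 0.0, 0.52, 0.1, -0.78, 0.4],[0.0, 0.0, 0.0, 0.52, 0.1, -0.78, 0.4],[0.0, 0.0, 0.0, 0.52, 0.1, -0.78, 0.4],[0.0, 0.0, 0.0, 0.52, 0.1, -0.78, 0.4],[0.0, 0.0, 0.0, 0.52, 0.1, -0.78, 0.4],[0.0, 0.0, 0.0, 0.52, 0.09, -0.78, 0.4],[0.0, 0.0, 0.0, 0.53, 0.09, -0.78, 0.4]

[415.18128208 195.44680423 187.59572344] [ 0.72739569 -0.52390629 -0.3550782 ] 0.6995594542566138
[[369.3 188.4]
 [317.7 188.4]
 [266.  188.4]
 [385.8 316.5]
 [248.1 316.7]]
```

View pics/w6.png

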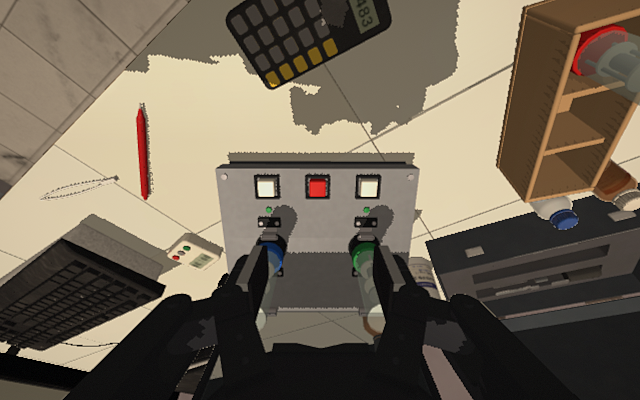

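```bash
python3 -m crank '[[0,0,0,0.3,-0.1,-0.4,0.4],[0,0,0,0.6,0,-0.9,0.4],[0,0,0,0.6,0,-0.9,0.4],[0,0,0,0.6,0,-0.9,0.4],[0,0,0,0.6,0,-0.9,0.4],[0,0,0,0.6,0,-0.9,0.4],[0,0,0,0.6,0,-0.9,0.4],[0,0,0,0.6,0,-0.9,0.4],[0,0,0,0.5,0,-0.8,0.4],[0,0,0,0,0,0,0.4]]'
python3 - <<'E'
from h import *
n=np.array([-.35,.236,.906])
plan(tool(YAW),np.array([558.7,162,76])+(77-8)*n,10,.4)
R0,p0,s=pose();print(p0,s['contact_force'],s['opening'])
f=cams.grab_frame('wrist');cv2.imwrite('pics/w7.png',f);f=cams.grab_frame('scene');cv2.imwrite('pics/s7.png',cv2.resize(f[60:260,200:420],None,fx=3,fy=3))
i=cams.camera_info('wrist');H=np.eye(4);H[:3,:3]=R0.as_matrix();H[:3,3]=p0
info={'intrinsics':i['intrinsics'],'view':np.linalg.inv(H@i['hand_eye'])}
print(proj('',[[498.8,202.4,53.4],[468.1,156.8,53.4],[437.3,111.2,53.4],[518.7,188.9,179.3],[457.2,97.7,179.3]],info).round(1))
E
```

```text
clock: 10.45
eef_pos: [510.1, 197.3, 218.9]
tcp_rot: [-2.009, 0.003, 0.979]
contact_force: [0.2, -0.4, -0.4]
opening: 0.698
dist 86.1 ang 0.22 rv [ 0.13  0.14 -0.11] tool d mm [-1.8 85.9  6.1]
[0.0, 0.0, -0.0, -0.02, 0.86, 0.06, 0.4],[0.0, 0.0, -0.0, -0.02, 0.86, 0.06, 0.4],[0.0, 0.0, -0.0, -0.02, 0.86, 0.06, 0.4],[0.0, 0.0, -0.0, -0.02, 0.86, 0.06, 0.4],[0.0, 0.0, -0.0, -0.02, 0.86, 0.06, 0.4],[0.0, 0.0, -0.0, -0.02, 0.86, 0.06, 0.4],[0.0, 0.0, -0.0, -0.02, 0.86, 0.06, 0.4],[0.0, 0.0, -0.0, -0.02, 0.86, 0.06, 0.4],[0.0, 0.0, -0.0, -0.02, 0.86, 0.06, 0.4],[0.0, 0.0, -0.0, -0.02, 0.86, 0.06, 0.4]

[510.05128741 197.25512343 218.85715897] [ 0.18855468 -0.42202488 -0.40069041] 0.697534000523831
[[318.9 105.8]
 [261.1 105.7]
 [203.3 105.5]
 [317.6 223.2]
 [157.  222.7]]
```

View pics/w7.png

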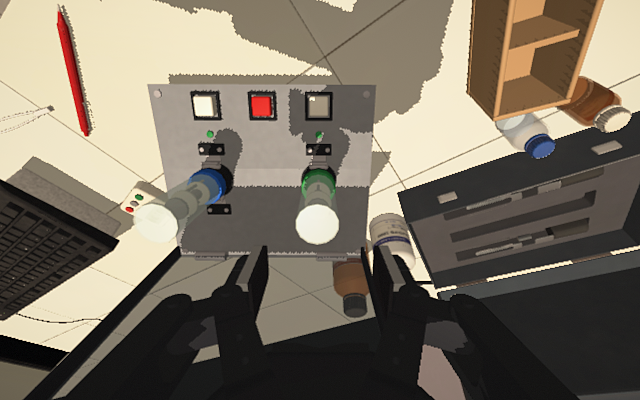

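View pics/s7.png

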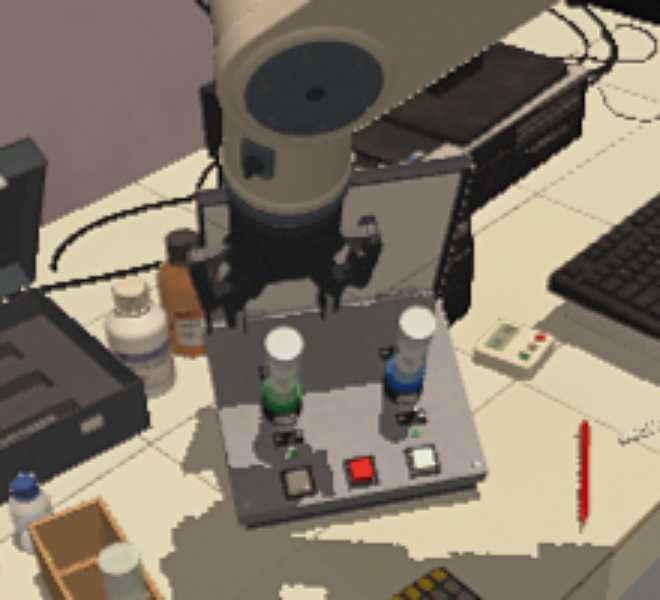

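```bash
python3 -m crank '[[0,0,0,-0.1,0.5,0.2,0.4],[0,0,0,-0.1,1,0.2,0.4],[0,0,0,0,1,0.1,0.4],[0,0,0,0,1,0.1,0.4],[0,0,0,0,1,0,0.4],[0,0,0,0,1,0,0.4],[0,0,0,0,1,0,0.4],[0,0,0,0,1,0,0.4],[0,0,0,0,0.9,0,0.4],[0,0,0,0,0,0,0.4]]' 50
python3 - <<'E'
from h import *
n=np.array([-.35,.236,.906])
plan(tool(YAW),np.array([558.7,162,76])+(77-8)*n,1,.4)
R0,p0,s=pose();print(p0,s['contact_force'],s['opening'])
f=cams.grab_frame('wrist');cv2.imwrite('pics/w8.png',f)
E
```

```text
clock: 11.38
eef_pos: [530.3, 175.0, 127.9]
tcp_rot: [-2.005, 0.009, 0.98]
contact_force: [-0.3, -0.1, 0.2]
opening: 0.702
dist 11.9 ang 0.56 rv [-0.11  0.36 -0.41] tool d mm [ 5. -9. -6.]
[-0.1, 0.4, -0.4, 0.5, -0.9, -0.6, 0.4],
[530.30014142 174.97797484 127.90453155] [-0.3293634  -0.09759851  0.19161563] 0.7015196456720081
```

View pics/w8.png

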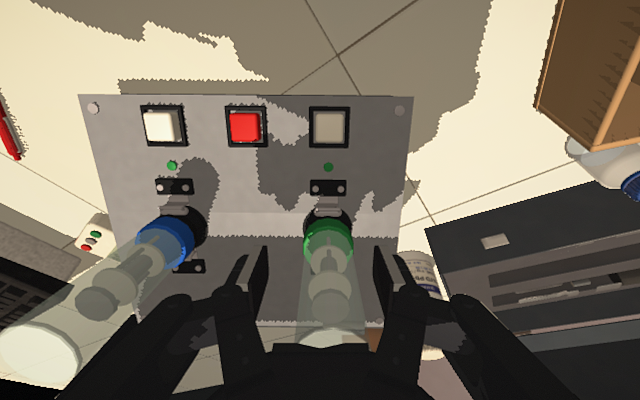

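```bash
python3 -m crank '[[0,0.1,-0.1,0.2,-0.2,-0.2,0.4],[0,0.1,-0.1,0.1,-0.2,-0.1,0.4],[0,0.1,-0.1,0.1,-0.2,-0.1,0.4],[0,0,0,0.1,-0.2,-0.1,0.4],[0,0,0,0,0,0,0.4],[0,0,0,0,0,0,0.4],[0,0,0,0,0,0,0.4],[0,0,0,0,0,0,0.4],[0,0,0,0,0,0,0.4],[0,0,0,0,0,0,0.4]]' 50
python3 - <<'E'
from h import *
n=np.array([-.35,.236,.906])
plan(tool(YAW),np.array([558.7,162,76])+(77-8)*n,1,.4)
R0,p0,s=pose();print(p0,s['contact_force'],s['opening'])
f=cams.grab_frame('wrist');cv2.imwrite('pics/w9.png',cv2.resize(f[160:380,180:480],None,fx=2.6,fy=2.6))
E
```

```text
clock: 12.27
eef_pos: [535.8, 180.5, 141.8]
tcp_rot: [-2.007, -0.003, 0.978]
contact_force: [-0.6, 0.2, 0.7]
opening: 0.704
dist 4.2 ang 0.2 rv [ 0.02 -0.06  0.19] tool d mm [-2.5  3.1  1.2]
[0.0, -0.1, 0.2, -0.25, 0.31, 0.12, 0.4],
[535.7585413  180.50780207 141.84831806] [-0.64962677  0.1619788   0.72139026] 0.7038982226238784
```

View pics/w9.png

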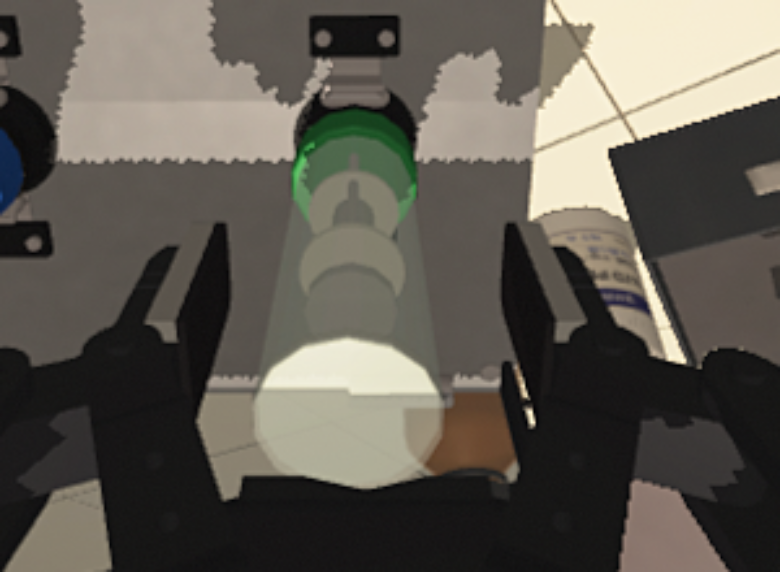

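```bash
python3 -m crank '[[0,0,0,-0.1,0.1,0.1,0.4],[0,0,0,-0.1,0.1,0,0.4],[0,0,0,0,0,0,0.4],[0,0,0,0,0,0,0],[0,0,0,0,0,0,-0.2],[0,0,0,0,0,0,-0.3],[0,0,0,0,0,0,-0.6],[0,0,0,0,0,0,-1],[0,0,0,0,0,0,-1],[0,0,0,0,0,0,-1]]' 70
python3 - <<'E'
from h import *
n=np.array([-.35,.236,.906])
plan(tool(YAW),np.array([558.7,162,76])+(77-8)*n,1,.4)
R0,p0,s=pose();print(p0,s['contact_force'],s['opening'])
f=cams.grab_frame('wrist');cv2.imwrite('pics/w10.png',cv2.resize(f[160:380,180:480],None,fx=2.6,fy=2.6))
E
```

```text
clock: 13.15
eef_pos: [533.9, 178.3, 139.0]
tcp_rot: [-2.007, -0.002, 0.977]
contact_force: [-0.2, -0.8, 1.1]
opening: 0.334
dist 0.8 ang 0.12 rv [-0.   -0.05  0.11] tool d mm [ 0.3  0.7 -0.3]
[-0.0, -0.1, 0.1, 0.03, 0.07, -0.03, 0.4],
[533.93471692 178.32149731 139.03548115] [-0.21261895 -0.84025121  1.11336571] 0.33388490300651413
```

View pics/w10.png

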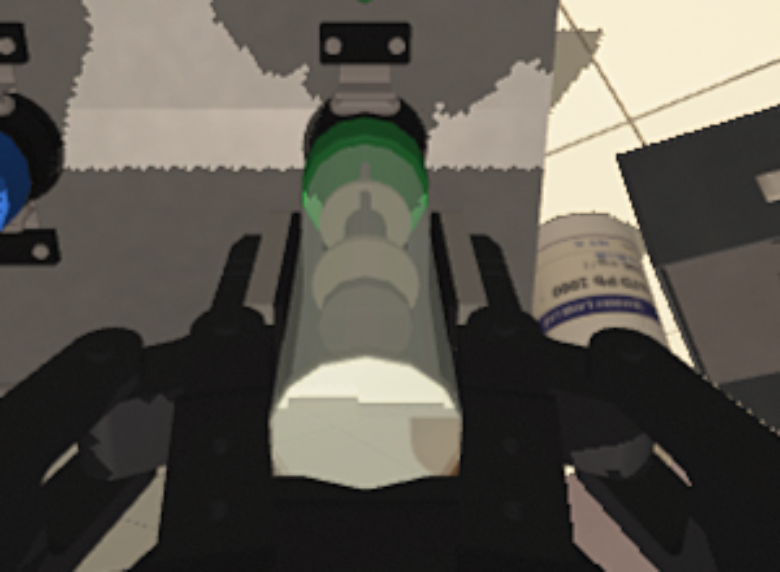

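```bash
python3 -m crank '[[0,0,0,0,-0.2,0,-1],[0,0,0,0,-0.3,0,-1],[0,0,0,0,-0.3,0,-1],[0,0,0,0,-0.3,0,-1],[0,0,0,0,-0.3,0,-1],[0,0,0,0,-0.4,0,-1],[0,0,0,0,-0.5,0,-1],[0,0,0,0,-0.5,0,-1],[0,0,0,0,-0.5,0,-1],[0,0,0,0,-0.5,0,-1]]'
python3 - <<'E'
from h import *
n=np.array([-.35,.236,.906])
plan(tool(YAW),np.array([558.7,162,76])+(77-8)*n,1,.4)
R0,p0,s=pose();print(p0,s['contact_force'],s['opening'])
f=cams.grab_frame('wrist');cv2.imwrite('pics/w11.png',cv2.resize(f[160:380,180:480],None,fx=2.6,fy=2.6))
E
```

```text
clock: 14.03
eef_pos: [518.8, 187.2, 174.5]
tcp_rot: [-2.005, 0.0, 0.977]
contact_force: [-0.2, 0.3, -1.4]
opening: 0.335
dist 40.3 ang 0.12 rv [-0.12 -0.01 -0.03] tool d mm [ 1.4 40.2 -1.3]
[-0.1, -0.0, -0.0, 0.14, 4.02, -0.13, 0.4],
[518.75025059 187.23144038 174.45386298] [-0.15587809  0.25141315 -1.38595422] 0.335381378507811
```

View pics/w11.png

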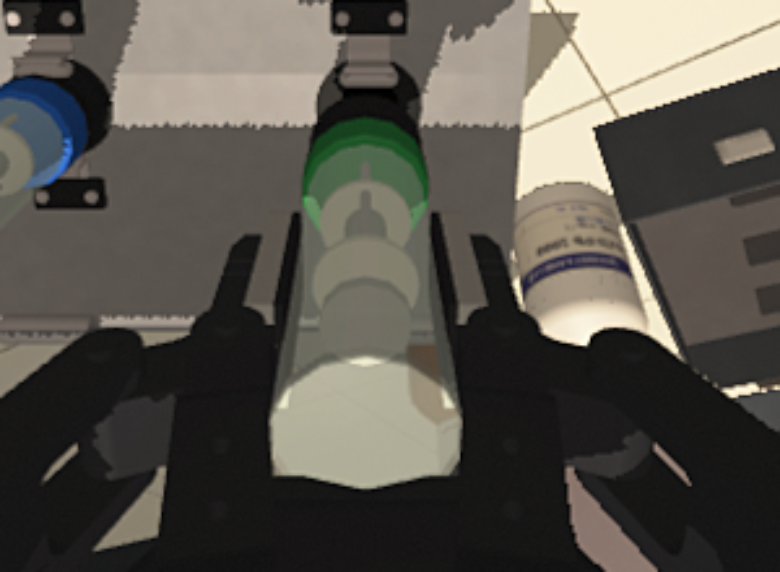

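```bash
python3 -m crank '[[0,0,0,0,-0.8,0,-1],[0,0,0,0,-1.2,0,-1],[0,0,0,0,-1.2,0,-1],[0,0,0,0,-1.2,0,-1],[0,0,0,0.5,-1.0,0,-1],[0,0,0,1,-0.5,0,-1],[0,0,0,1,0,0,-1],[0,0,0,1,0,0,-1],[0,0,0,0.5,0,0,-1],[0,0,0,0,0,0,-1]]'
python3 - <<'E'
from h import *
plan(tool(-.2917,0),[578,371.4,260],20,-1)
R0,p0,s=pose();print(p0,s['contact_force'],s['opening'])
f=cams.grab_frame('wrist');cv2.imwrite('pics/w12.png',f);f=cams.grab_frame('scene');cv2.imwrite('pics/s12.png',cv2.resize(f[60:310,150:420],None,fx=2.4,fy=2.4))
E
```

```text
clock: 14.92
eef_pos: [519.8, 240.1, 236.2]
tcp_rot: [-2.005, -0.003, 0.978]
contact_force: [-0.0, 0.8, -1.2]
opening: 0.332
dist 145.6 ang 30.2 rv [ 24.7  -17.02  -3.55] tool d mm [141.5 -31.7  12.9]
[1.2, -0.9, -0.2, 0.71, -0.16, 0.06, -1],[1.2, -0.9, -0.2, 0.71, -0.16, 0.06, -1],[1.2, -0.9, -0.2, 0.71, -0.15, 0.05, -1],[1.2, -0.9, -0.2, 0.71, -0.15, 0.04, -1],[1.2, -0.9, -0.2, 0.71, -0.15, 0.04, -1],[1.2, -0.9, -0.2, 0.71, -0.14, 0.03, -1],[1.2, -0.9, -0.2, 0.71, -0.14, 0.02, -1],[1.2, -0.9, -0.2, 0.71, -0.14, 0.01, -1],[1.2, -0.9, -0.2, 0.72, -0.13, 0.01, -1],[1.2, -0.9, -0.2, 0.72, -0.13, -0.0, -1]
[1.2, -0.9, -0.2, 0.72, -0.13, -0.01, -1],[1.2, -0.9, -0.2, 0.72, -0.13, -0.02, -1],[1.2, -0.9, -0.2, 0.72, -0.13, -0.03, -1],[1.2, -0.9, -0.2, 0.72, -0.13, -0.03, -1],[1.2, -0.9, -0.2, 0.72, -0.12, -0.04, -1],[1.2, -0.9, -0.2, 0.72, -0.12, -0.05, -1],[1.2, -0.9, -0.2, 0.72, -0.12, -0.06, -1],[1.2, -0.9, -0.2, 0.71, -0.12, -0.07, -1],[1.2, -0.9, -0.2, 0.71, -0.12, -0.07, -1],[1.2, -0.9, -0.2, 0.71, -0.12, -0.08, -1]

[519.76307295 240.09387247 236.16146735] [-0.0361942   0.81309713 -1.15482389] 0.3317235946126356
```

View pics/w12.png

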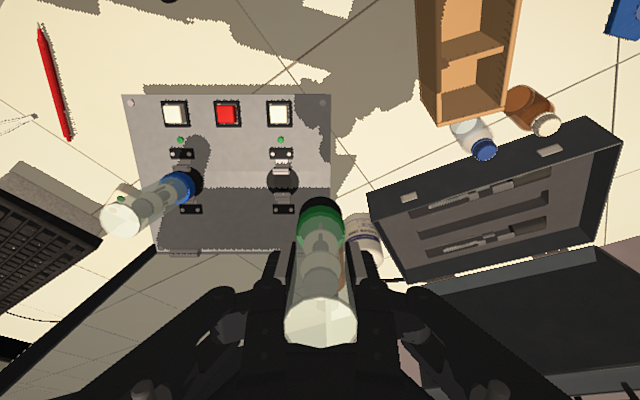

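View pics/s12.png

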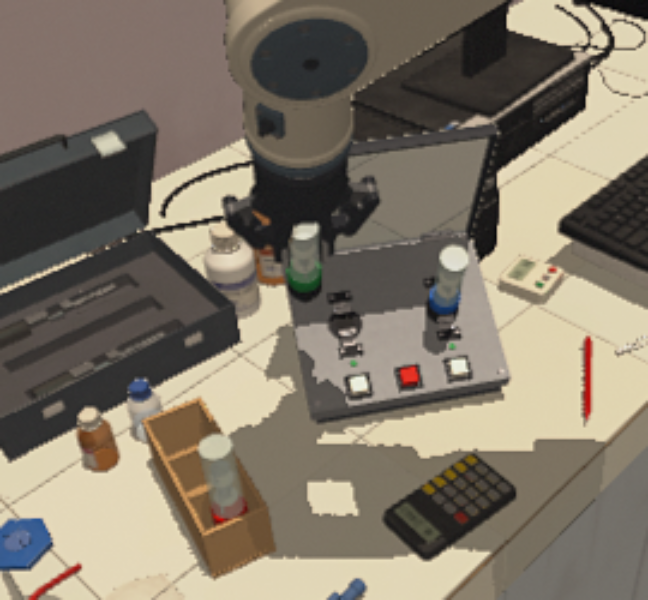

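```bash
python3 -m crank '[[1.2,-0.9,-0.2,0.7,-0.2,0,-1],[1.2,-0.9,-0.2,0.7,-0.2,0,-1],[1.2,-0.9,-0.2,0.7,-0.2,0,-1],[1.2,-0.9,-0.2,0.7,-0.2,0,-1],[1.2,-0.9,-0.2,0.7,-0.2,0,-1],[1.2,-0.9,-0.2,0.7,-0.2,0,-1],[1.2,-0.9,-0.2,0.7,-0.2,0,-1],[1.2,-0.9,-0.2,0.7,-0.2,0,-1],[1.2,-0.9,-0.2,0.7,-0.2,0,-1],[1.2,-0.9,-0.2,0.7,-0.2,0,-1]]'
python3 -m crank '[[1.2,-0.9,-0.2,0.7,-0.2,0,-1],[1.2,-0.9,-0.2,0.7,-0.2,0,-1],[1.2,-0.9,-0.2,0.7,-0.2,0,-1],[1.2,-0.9,-0.2,0.7,-0.1,0,-1],[1.2,-0.9,-0.2,0.7,-0.1,0,-1],[1.2,-0.9,-0.2,0.7,-0.1,0,-1],[1.2,-0.9,-0.2,0.7,-0.1,0,-1],[1,-0.8,-0.2,0.5,0,0,-1],[0,0,0,0,0,0,-1],[0,0,0,0,0,0,-1]]'
python3 - <<'E'
from h import *
plan(tool(-.2917,0),[578,371.4,260],1,-1)
R0,p0,s=pose();print(p0,s['contact_force'],s['opening'],s['qpos'])
f=cams.grab_frame('wrist');cv2.imwrite('pics/w13.png',f)
i=cams.camera_info('wrist');H=np.eye(4);H[:3,:3]=R0.as_matrix();H[:3,3]=p0
info={'intrinsics':i['intrinsics'],'view':np.linalg.inv(H@i['hand_eye'])}
lb=np.array([[85,32,66],[85,-32,66],[-85,32,66],[-85,-32,66.]])
print(proj('',Ro.from_euler('z',-.2917).apply(lb)+[525.3,387.2,0],info).round(1))
E
```

```text
clock: 15.85
eef_pos: [543.7, 298.2, 245.8]
tcp_rot: [-1.776, 0.033, 1.141]
contact_force: [-0.3, 0.1, -1.3]
opening: 0.339
clock: 16.68
eef_pos: [560.8, 345.2, 246.9]
tcp_rot: [-1.591, 0.031, 1.271]
contact_force: [-0.6, -0.5, -0.3]
opening: 0.335
dist 34.0 ang 2.17 rv [ 1.15 -0.47 -1.79] tool d mm [ 29.7 -13.9  -9. ]
[1.1, -0.5, -1.8, 2.97, -1.39, -0.9, -1],
[560.79961234 345.17431769 246.89288239] [-0.57167558 -0.52417199 -0.26076336] 0.3348549079986649 [ 0.56734939  0.40630539  1.5440603  -0.03807376  1.20212414 -0.68970103]
[[376.8 207.1]
 [323.8 206.9]
 [387.3  48.7]
 [323.   49.7]]
```

View pics/w13.png

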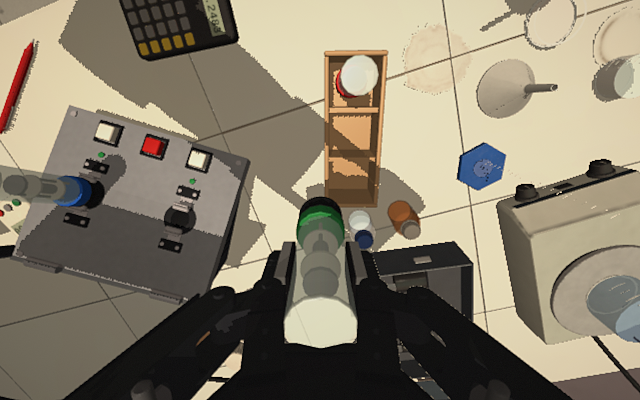

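```bash
python3 -m crank '[[0.2,-0.1,-0.3,0.5,0,-0.1,-1],[0.2,-0.1,-0.3,0.6,0,-0.2,-1],[0.2,-0.1,-0.3,0.6,0,-0.2,-1],[0.2,-0.1,-0.3,0.6,0,-0.2,-1],[0.2,-0.1,-0.3,0.4,0,-0.1,-1],[0,0,-0.1,0.1,0,-0.1,-1],[0,0,0,0,0,0,-1],[0,0,0,0,0,0,-1],[0,0,0,0,0,0,-1],[0,0,0,0,0,0,-1]]'
python3 - <<'E'
from h import *
plan(tool(-.2917,0),[578,371.4,150],1,-1)
R0,p0,s=pose();print(p0,s['contact_force'],s['opening'])
f=cams.grab_frame('wrist');cv2.imwrite('pics/w14.png',f)
i=cams.camera_info('wrist');H=np.eye(4);H[:3,:3]=R0.as_matrix();H[:3,3]=p0
info={'intrinsics':i['intrinsics'],'view':np.linalg.inv(H@i['hand_eye'])}
lb=np.array([[85,32,66],[85,-32,66],[-85,32,66],[-85,-32,66.]])
print(proj('',Ro.from_euler('z',-.2917).apply(lb)+[525.3,387.2,0],info).round(1))
E
```

```text
clock: 17.57
eef_pos: [578.3, 370.9, 245.7]
tcp_rot: [-1.572, 0.002, 1.28]
contact_force: [-0.5, 1.2, -0.9]
opening: 0.331
dist 95.7 ang 0.15 rv [ 0.08  0.04 -0.12] tool d mm [ 0.6 95.7  0.6]
[0.1, 0.0, -0.1, 0.06, 9.57, 0.06, -1],
[578.3077296  370.91072846 245.73383858] [-0.48474014  1.18018357 -0.94067369] 0.33104376291211024
[[347.7 202.8]
 [294.5 202.8]
 [353.3  43.2]
 [289.3  43.2]]
```

View pics/w14.png

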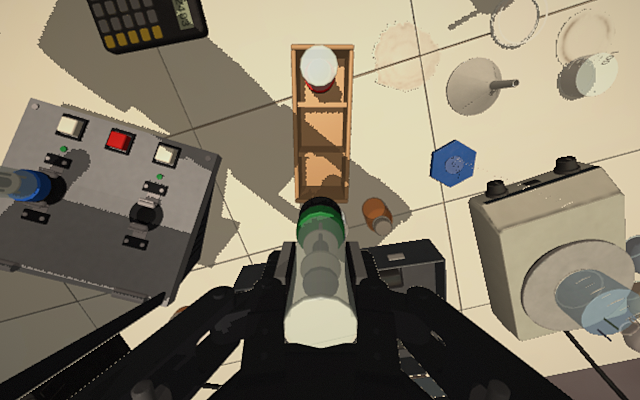

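```bash
python3 -m crank '[[0,0,0,0,0.6,0,-1],[0,0,0,0,1.2,0,-1],[0,0,0,0,1.2,0,-1],[0,0,0,0,1.2,0,-1],[0,0,0,0,1.2,0,-1],[0,0,0,0,0.9,0,-1],[0,0,0,0,0.5,0,-1],[0,0,0,0,0.2,0,-1],[0,0,0,0,0,0,-1],[0,0,0,0,0,0,-1]]'
python3 - <<'E'
from h import *
plan(tool(-.2917,0),[578,371.4,95],1,-1)
R0,p0,s=pose();print(p0,s['contact_force'],s['opening'])
for n in('wrist','scene','top'):cv2.imwrite(f'pics/{n}15.png',cams.grab_frame(n))
a=cv2.imread('pics/wrist15.png')[20:320,140:480];b=cv2.imread('pics/scene15.png')[200:310,190:290];c=cv2.imread('pics/top15.png')[120:220,180:270]
cv2.imwrite('pics/c15.png',np.hstack([cv2.resize(a,(397,350)),cv2.resize(b,(318,350))]))
E
```

```text
clock: 18.45
eef_pos: [576.7, 369.4, 165.2]
tcp_rot: [-1.569, 0.006, 1.28]
contact_force: [0.1, -0.3, -2.1]
opening: 0.337
dist 70.3 ang 0.34 rv [-0.09  0.03 -0.33] tool d mm [ 2.7 70.2 -0.8]
[-0.1, 0.0, -0.3, 0.27, 7.02, -0.08, -1],
[576.66587133 369.44587425 165.23253233] [ 0.05712323 -0.32661086 -2.11094107] 0.33672124815470605
```

View pics/c15.png

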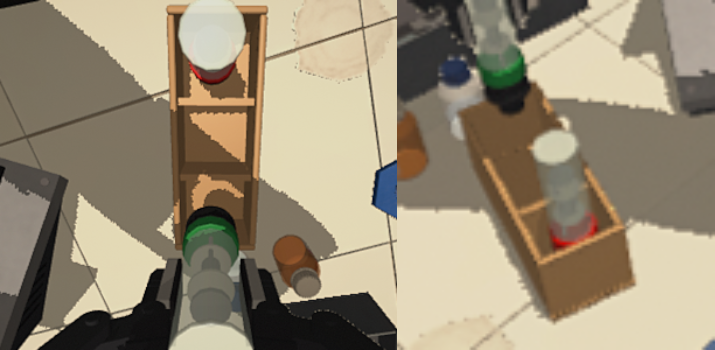

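```bash
python3 -m crank '[[0,0,-0.1,0.1,0.5,0,-1],[0,0,-0.1,0.1,0.9,0,-1],[0,0,0,0,0.9,0,-1],[0,0,0,0,0.9,0,-1],[0,0,0,0,0.9,0,-1],[0,0,0,0,0.7,0,-1],[0,0,0,0,0.4,0,-1],[0,0,0,0,0.2,0,-1],[0,0,0,0,0,0,-1],[0,0,0,0,0,0,-1]]'
python3 - <<'E'
from h import *
plan(tool(-.2917,0),[578,371.4,93],1,-1)
R0,p0,s=pose();print(p0,s['contact_force'],s['opening'])
for n in('wrist','scene'):cv2.imwrite(f'pics/{n}16.png',cams.grab_frame(n))
a=cv2.imread('pics/wrist16.png')[20:320,140:480];b=cv2.imread('pics/scene16.png')[200:310,190:290]
cv2.imwrite('pics/c16.png',np.hstack([cv2.resize(a,(397,350)),cv2.resize(b,(318,350))]))
E
```

```text
clock: 19.43
eef_pos: [577.7, 371.8, 106.2]
tcp_rot: [-1.57, 0.001, 1.28]
contact_force: [0.6, -0.4, -1.3]
opening: 0.331
dist 13.2 ang 0.05 rv [-0.02  0.03 -0.03] tool d mm [-0.3 13.2 -0.4]
[-0.0, 0.0, -0.0, -0.03, 1.32, -0.04, -1],
[577.67729905 371.82015676 106.21541022] [ 0.61452602 -0.41143655 -1.34422258] 0.33134110175907544
```

View pics/c16.png

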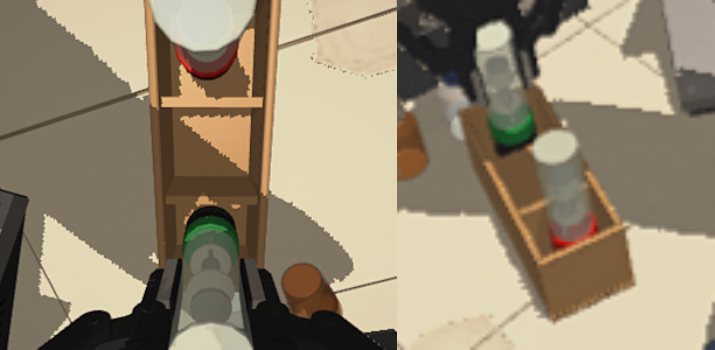

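In the cell; lower the last 13 mm gently.

```bash
python3 -m crank '[[0,0,0,0,0.3,0,-1],[0,0,0,0,0.3,0,-1],[0,0,0,0,0.2,0,-1],[0,0,0,0,0.1,0,-1],[0,0,0,0,0,0,-1],[0,0,0,0,0,0,-1],[0,0,0,0,0,0,-1],[0,0,0,0,0,0,-1],[0,0,0,0,0,0,-1],[0,0,0,0,0,0,-1]]'
```

```text
clock: 20.37
eef_pos: [578.8, 372.6, 98.6]
tcp_rot: [-1.573, -0.002, 1.28]
contact_force: [-0.2, -0.2, -1.0]
opening: 0.332
```

```bash
python3 -m crank '[[0,0,0,-0.1,0.1,0.1,-1],[0,0,0,0,0.1,0,-1],[0,0,0,0,0.1,0,-1],[0,0,0,0,0.1,0,-1],[0,0,0,0,0,0,-1],[0,0,0,0,0,0,-1],[0,0,0,0,0,0,-1],[0,0,0,0,0,0,-1],[0,0,0,0,0,0,-1],[0,0,0,0,0,0,-1]]'
```

```text
clock: 21.2
eef_pos: [577.5, 371.9, 94.2]
tcp_rot: [-1.573, -0.002, 1.28]
contact_force: [0.3, 1.0, -1.7]
opening: 0.333
```

```bash
python3 -m crank '[[0,0,0,0,0.1,0,-1],[0,0,0,0,0.1,0,-1],[0,0,0,0,0.1,0,-1],[0,0,0,0,0.1,0,-1],[0,0,0,0,0.1,0,-1],[0,0,0,0,0.1,0,-1],[0,0,0,0,0.1,0,-1],[0,0,0,0,0.1,0,-1],[0,0,0,0,0.1,0,-1],[0,0,0,0,0.1,0,-1]]'
```

```text
clock: 22.03
eef_pos: [578.0, 372.0, 92.6]
tcp_rot: [-1.574, -0.003, 1.28]
contact_force: [-2.2, -1.2, 7.8]
opening: 0.331
```

```bash
python3 -m crank '[[0,0,0,0,0,0,-1],[0,0,0,0,0,0,-0.3],[0,0,0,0,0,0,-0.2],[0,0,0,0,0,0,-0.1],[0,0,0,0,0,0,0],[0,0,0,0,0,0,0.2],[0,0,0,0,0,0,0.3],[0,0,0,0,0,0,0.4],[0,0,0,0,0,0,0.4],[0,0,0,0,0,0,0.4]]' 20
python3 - <<'E'
from h import *
R0,p0,s=pose();print(p0,s['contact_force'],s['opening'])
for n in('wrist','scene'):cv2.imwrite(f'pics/{n}17.png',cams.grab_frame(n))
a=cv2.imread('pics/wrist17.png')[60:360,140:480];b=cv2.imread('pics/scene17.png')[200:310,190:290]
cv2.imwrite('pics/c17.png',np.hstack([cv2.resize(a,(397,350)),cv2.resize(b,(318,350))]))
E
```

```text
clock: 22.87
eef_pos: [578.4, 372.2, 92.7]
tcp_rot: [-1.575, -0.004, 1.28]
contact_force: [1.4, -0.0, 0.0]
opening: 0.697
[578.41602086 372.23767818  92.71408025] [ 1.42179483 -0.02978388  0.00583288] 0.6974250923186078
```

View pics/c17.png

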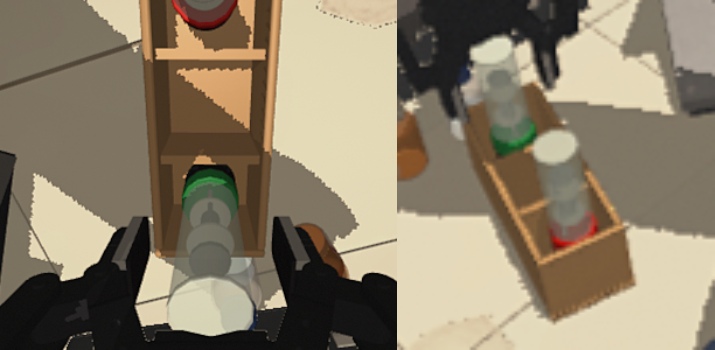

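Lamp stands upright in the far cell, clear of the open fingers. Retreating straight up.

```bash
python3 -m crank '[[0,0,0,0,-0.5,0,0.4],[0,0,0,0,-1,0,0.4],[0,0,0,0,-1.2,0,0.4],[0,0,0,0,-1.5,0,0.4],[0,0,0,0,-1.5,0,0.4],[0,0,0,0,-1.5,0,0.4],[0,0,0,0,-1.5,0,0.4],[0,0,0,0,-1.5,0,0.4],[0,0,0,0,-1,0,0.4],[0,0,0,0,0,0,0.4]]'
python3 -m crank '[[0,0,0,0,-0.5,0,0.4],[0,0,0,0,-0.5,0.5,0.4],[0,0,0,0,-0.5,0.5,0.4],[0,0,0,0,-0.5,0.5,0.4],[0,0,0,0,0,0,0.4],[0,0,0,0,0,0,0.4],[0,0,0,0,0,0,0.4],[0,0,0,0,0,0,0.4],[0,0,0,0,0,0,0.4],[0,0,0,0,0,0,0.4]]'
python3 - <<'E'
from h import *
R0,p0,s=pose();print(p0,s['contact_force'],s['opening'])
for n in('wrist','scene','top'):cv2.imwrite(f'pics/{n}18.png',cams.grab_frame(n))
a=cv2.imread('pics/wrist18.png')[20:320,140:480];b=cv2.imread('pics/scene18.png')[120:310,190:400];c=cv2.imread('pics/top18.png')
cv2.imwrite('pics/c18.png',np.hstack([cv2.resize(a,(397,350)),cv2.resize(b,(386,350))]))
i=cams.camera_info('wrist');H=np.eye(4);H[:3,:3]=R0.as_matrix();H[:3,3]=p0
info={'intrinsics':i['intrinsics'],'view':np.linalg.inv(H@i['hand_eye'])}
print(proj('',[[578,371.4,137],[578,371.4,5],[578,371.4,55]],info).round(1), proj('scene',[[578,371.4,137],[578,371.4,147]]))
E
```

```text
clock: 23.8
eef_pos: [578.6, 372.4, 219.7]
tcp_rot: [-1.578, -0.008, 1.28]
contact_force: [0.2, 0.4, -0.3]
opening: 0.701
clock: 24.63
eef_pos: [560.8, 376.5, 239.4]
tcp_rot: [-1.575, -0.005, 1.28]
contact_force: [0.5, -0.5, -0.1]
opening: 0.699
[560.78977372 376.47928017 239.3989687 ] [ 0.46686718 -0.54294013 -0.07463947] 0.6991187902639073
[[320.  219.4]
 [319.7 180.7]
 [319.8 191.9]] [[219.6692023  215.5024628 ]
 [218.85166218 212.2713978 ]]
```

View pics/c18.png

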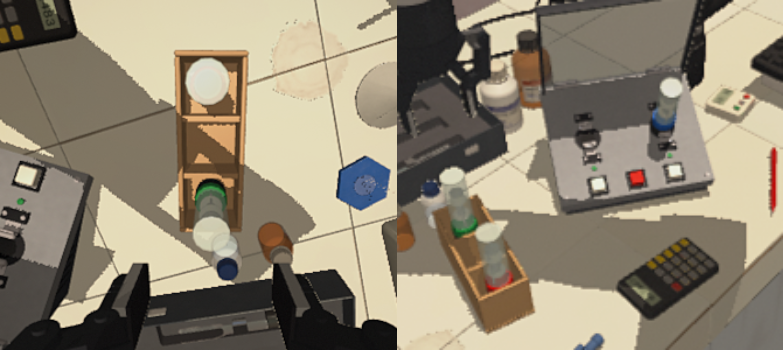

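View pics/wrist18.png

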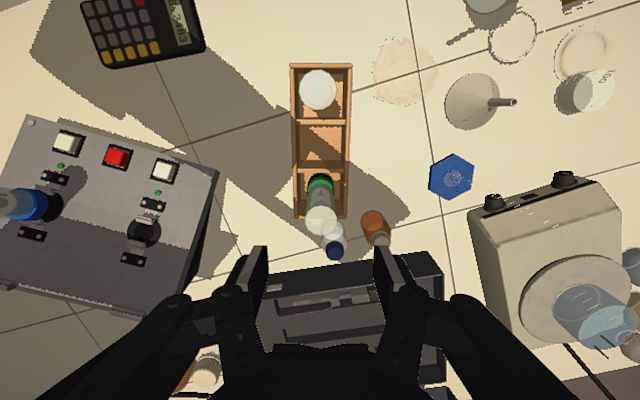

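View pics/scene18.png

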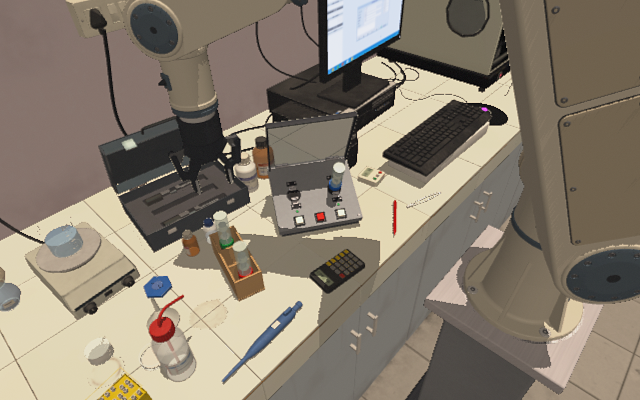

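```bash
python3 -c "
from rig import order
print(order.sign_off())"
```

```text
the job is handed in; nothing more can be done
None
```

The green-banded lamp is out of its socket and standing, plug end down, in the far (+x) cell of the brown box. I have handed the job in. It gave no verdict, and my own checks before that showed nothing wrong.

**What I did:** I pressed the white key in front of the green lamp's left socket, let it spring back, then pressed the red stop key. I pulled the lamp straight out along the panel's normal with no sign of it slipping in the grip. I then lowered it until the floor pushed back with about 8 N, opened the fingers and backed straight up. All this took about 25 of the 51 s.

**Last checks:**
- **Green lamp:** its glass top appears at (320, 220) in the wrist picture. An upright lamp on the floor at my target point should appear at (320, 219), so it is standing straight.
- **Other lamps:** the blue-banded lamp is still plugged in, and the red-banded lamp is still in its cell.
- **Keys and bystanders:** all keys look up, and the calculator and timer look unmoved.
- **Robot:** the gripper is clear of everything, at TCP height 239 mm, with the measured force near zero.

**Less than ideal:**
- **Key force:** I pressed both keys to their stops with about 75 N. That is under the 120 N wrist limit but well above the 4 N they need. The first, gentler presses on the white key had not clearly bottomed it.
- **Overshoot:** the gripper went about 9 mm too low on its first descent over the lamp. I backed it up before closing the fingers, and nothing was touched.
- **Not measured:** the key travel itself could not be read, so I judged the presses from force and position.

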